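# Clamp the lidded sample jar in its stand

## Robot

A 6-joint arm with a two-finger parallel gripper is mounted at the origin on the work surface. World frame = base frame: x ahead of the robot, y to its left, z up, the work surface at z = 0. Lengths are in mm, angles in rad, forces in N, time in s.
With the tool pointing down it reaches from about 350 to 975 mm from the base axis. Payload 7.1 kg.
Tool frame: the origin (TCP) lies midway between the tips of the shut fingers; the grasp point (between the pads) lies 19 mm behind it (arm.hold_point_z is the distance from the TCP to the grasp point, in mm); z points along the fingers, y is the direction in which the jaws open and shut (so a half turn about z gives the same grasp; the last joint's range is limited). The gripper opens to 88 mm and grips with 3 to 60 N. Pads are 20 mm wide; open, the fingers measure 115 mm over their backs; the gripper's body (75 mm by 178 mm) begins 61 mm behind the grasp point.
Start: joints at [1.299, 0.423, 1.63, -0, 1.089, -0.019], TCP at [156.291, 605.126, 222.675] pointing down, gripper open.
Joint ranges: [-3, 3], [-0.9, 2.11], [0.09, 2.58], [-1.31, 4.45], [0.11, 2.69], [-2.54, 2.54]. Speed limits (rad/s): [2.39, 2.39, 3.01, 3.14, 3.14, 3.14].

## Interface

Orientations are given as a unit quaternion [x, y, z, w].
In Python, from bench import arm gives the robot as it stands. Calls block until the motion is done:
- arm.movep(position, orientation): joint-space move of the TCP to a pose.
- arm.line_to(position, vel=150, orientation=None): straight line of the TCP; orientation=None keeps the orientation; vel is the mean speed in mm/s.
- arm.move_joints(angles): joint-space move.
- arm.command_gripper(opening, force=None): finger opening in mm; force is the grip in N (None keeps the last); returns when the fingers have stopped.
- arm.wait(seconds).
- arm.ik(position, orientation): joint angles nearest the present ones, or None.
- arm.get_obs(): the state.
- arm.read_camera(name): name is "side" or "top"; returns (picture, depth): 480x640x3 uint8, blue, green, red; 480x640 float32, mm along the optical axis (not along the pixel's ray), 0 where there is no reading.
- arm.camera_info(name): a dict with "fx", "fy", "cx", "cy" (pixels), "eye" and "orientation" of the camera in the world. Camera axes: x right, y down, z forward; pixel columns grow to the right and rows downward; lengths in mm; the calibration is good to about 2 mm. A picture is of the moment at which its call begins. camera_info takes no time and is no camera call.
A pose or a line that the arm cannot do raises arm.IKError and nothing moves.
- arm.hand_in(): hands the job in, once; it reports no verdict.
Trained networks look in the newest picture that a camera, given by its name, has taken for a name from the list of things; names that differ only in an ending like _2 or _b are one class to them, and where a whole thing is asked for, a point or a joint stands for the part that bears it (a point fixed in the world has none). Each returns a list of dicts, best first, with "conf" (0 to 1); they miss things now and then, are a little off and sometimes report something else, mostly with a low value. They report only what shows in the picture. A call takes as long as a camera call. They do not tell look-alikes from the thing itself.
- arm.look_for(target, camera): "point" ([x, y, z] in mm, in world coordinates, good to about 4 mm: the middle of the surface that is visible of it).
- arm.silhouettes(target, camera): "mask" (480x640 bool, what is visible of it).
The state is a dict: "t": time; "qpos": joint angles; "qd": joint speeds; "tau": joint torques, N m; "tool_pos": TCP position; "eef_rot": TCP orientation; "contact_force": force on the tool from outside, world axes, zero at the start; "ft_torque": the same for the moment, N m; "opening": finger opening in mm.
Only numpy, scipy, OpenCV 4.12 (cv2) and the standard library are available. Lean on these libraries where they do the work, as an engineer would, in place of code of your own. Each camera call takes 0.05 s, during which the arm holds its last target.

## Task

Push the sliding shuttle that carries the lidded jar along its rails until it is fully home against the end stop, then push the clamp handle over and down, past its dead point, until it snaps into lock and the rubber foot holds the jar's lid down. Only push: do not lift the jar or the shuttle, keep the jar upright in its nest, and leave the bottle, the beaker and the little white jar where they are.

Things in the scene. Friction and masses are not known exactly. Their poses are not given: they have to be found in the camera images.
- stand: Fixed stand: plate x -170..60, y -53..97 mm, 8 mm thick; two rails along x, 88 mm apart inside, tops at z 24; end stop with face at x 42, top z 24; clamp tower x -17..17, y 59..95, 120 tall. Origin on the bench below the foot's clamping point; x along the rails to the stop (roughly away from the robot, yaw within 23 deg), y towards tower and handle, z up.
- shuttle: Loose aluminium shuttle, 0.3 kg, sliding on the plate between the rails: base 122 x 84 x 6 mm, round nest 10 mm high for the jar. Origin on its underside below the nest's centre, axes as the stand's; far edge at x 42 mm. Starts 50 to 75 mm short of home; home when that edge meets the stop (origin over the stand's). Takes up to about 10 N to slide, stays where left.
- push_face (a point): Middle of the near face (looking to -x) of the shuttle's upright push plate, x -78, z 38 mm in the shuttle's frame. The plate is 54 mm wide, 6 mm thick; its top is 56 mm, this point 46 mm above the bench.
- jar: Loose glass jar with flat steel screw lid, 62 mm in diameter, 60 mm tall with its lid, standing in the shuttle's nest (65 mm wide); lid top 74 mm above the bench. Origin: centre of its underside, z up. It is carried along by the shuttle.
- handle (a joint): Clamp handle, rad. 0 open: rises 65 deg above level, leaning to the stand's +y; grows as it is pushed towards +y and down in the stand's y-z plane (elevation = 1.134 - value). Dead point about 0.75, locked on its stop at 1.05 (5 deg above level). Let go before the dead point it springs open; beyond, it snaps to 1.05 and stays. Needs at most about 12 N at the grip.
- handle_pivot (a point): The handle's hinge axis (parallel to the stand's x), fixed to the stand at x = 0, y = 86 mm, z = 110 mm of its frame.
- handle_tip (a point): Centre of the free end of the handle, 115 mm from the hinge axis. The last 65 mm of the handle is a round black grip 20 mm in diameter, centred on the line from the pivot to here; nearer the pivot it is a 12 mm square bar.
- foot: Round rubber foot of the clamp, 22 mm wide, on a sprung spindle at the end of the arm linked to the handle. Handle open: foot about 40 mm clear of the lid, arm and foot reach up to about 165 mm above the bench. Handle locked: it presses the middle of the lid with a few newtons. Origin: centre of its pressing face.
- amber_bottle: Bystander: amber bottle with black cap, 58 mm in diameter, 130 mm tall; origin at the centre of its underside.
- beaker: Bystander: open glass beaker, 60 mm in diameter, 80 mm tall; origin at the centre of its underside.
- white_jar: Bystander: small white jar, 52 mm in diameter, 60 mm tall; origin at the centre of its underside.
Mind the look-alikes: they are no part of the job. Leave any turquoise look-alike of the shuttle alone. Leave any green look-alike of the jar alone.

How it is judged (in metres and radians):
On the way, in this order (a step that is already met when the one before it is completed fails the run):
1. the shuttle is fully home against the end stop while the clamp is still open (x of shuttle in the frame of stand above -0.004 m and value of joint handle below 0.3 rad), for 0.2 s.
2. the handle is past its dead point and locked (value of joint handle above 1 rad), for 0.2 s.
At the end, for the whole second after the job is handed in: Shuttle within 4 mm of the end stop, jar upright (within 0.08 rad) and centred in its nest within 6 mm, handle joint above 1.0 rad (locked), the foot pressing on the jar's lid with more than 1.5 N, all at rest (x of shuttle in the frame of stand above -0.004 m and horizontal distance between jar and shuttle below 0.006 m and angle between jar's own z axis and vertical below 0.08 rad and value of joint handle above 1 rad and contact force between foot and jar above 1.5 N and linear speed of jar below 0.02 m/s); the robot touches nothing.
It fails at once if the jar is lifted (more than 10 mm) (height (world z) of jar above 0.024 m).
It fails at once if the shuttle is lifted (more than 8 mm) (height (world z) of shuttle above 0.016 m).
It fails at once if the jar is tipped (angle between jar's own z axis and vertical above 0.25 rad).
It fails at once if a bystander is moved more than 20 mm (distance of any of amber_bottle, beaker, white_jar from where it was at the start of the episode above 0.02 m).
It also fails if it takes over 45 s, if anything falls off the work surface, if the arm or the gripper's body presses on something with over 40 N, if the wrist force passes 120 N, or if a joint passes its speed limit or range.

## Working session

There is one attempt and no reset: what is moved stays moved. The work goes in short steps, each a Python script; the robot and the scene stay as the last script left them, time stands still between calls to the robot, and variables do not carry over. Pictures are saved under pics/ and viewed, and the job is handed in when it is done.

```bash
mkdir -p pics; ls
python3 - <<'E'
from bench import arm
import cv2,numpy as np
for c in ("top","side"):
    im,d=arm.read_camera(c); cv2.imwrite(f"pics/{c}0.png",im); np.savez(f"{c}0.npz",im=im,d=d)
    print(c,arm.camera_info(c))
    for t in ("stand","shuttle","jar","push_face","handle_tip","foot","handle_pivot","handle","amber_bottle","beaker","white_jar"):
        try: print(t,[(np.round(r["point"]).tolist(),round(r["conf"],2)) for r in arm.look_for(t,c)])
        except Exception as e: print(t,repr(e))
print(arm.get_obs())
E
```

```text
pics
top {'fx': 587.7001883821898, 'fy': 587.7001883821898, 'cx': 319.4679069321472, 'cy': 237.82253651399827, 'eye': array([ 354.85746798,  -47.81363708, 1172.67390451]), 'orientation': array([ 0.71130915, -0.69889114,  0.04294498, -0.06120618])}
stand [([553.0, 49.0, 8.0], 0.91), ([613.0, -139.0, 86.0], 0.58)]
shuttle [([450.0, 230.0, 2.0], 0.72), ([485.0, -0.0, 13.0], 0.59), ([319.0, -124.0, 7.0], 0.59)]
jar [([714.0, 75.0, 63.0], 0.69), ([520.0, 2.0, 74.0], 0.62)]
push_face [([482.0, -0.0, 18.0], 0.85), ([449.0, 233.0, 7.0], 0.82), ([321.0, -122.0, 8.0], 0.69), ([499.0, -143.0, 57.0], 0.31)]
handle_tip [([576.0, 118.0, 188.0], 0.62)]
foot [([578.0, -1.0, 121.0], 0.58)]
handle_pivot [([554.0, 49.0, 7.0], 0.66)]
handle [([575.0, 118.0, 181.0], 0.62)]
amber_bottle [([612.0, -141.0, 91.0], 0.56)]
beaker [([708.0, -17.0, 42.0], 0.75)]
white_jar [([499.0, -143.0, 58.0], 0.57)]
side {'fx': 624.0274382063558, 'fy': 624.0274382063558, 'cx': 328.0451716272501, 'cy': 236.04775233415674, 'eye': array([ 362.44078351, -760.27419113,  780.41430824]), 'orientation': array([ 0.90371047, -0.092774
[... 556 characters left out ...]
[([506.0, -161.0, 44.0], 0.89)]
{'t': 1.2, 'qpos': array([ 1.29905735e+00,  4.23096545e-01,  1.62991727e+00,  1.93874335e-05,
        1.08859284e+00, -1.89948029e-02]), 'qd': array([ 0.0004854 , -0.00076926,  0.00032285,  0.0001099 , -0.00011468,
       -0.00210364]), 'tau': array([ 1.60923319e-03, -5.44592929e+01, -2.74039364e+01,  6.46659359e-02,
        1.67245301e-02, -4.05130504e-05]), 'tool_pos': array([156.24904181, 605.12912297, 222.67042233]), 'eef_rot': array([ 1.26040455e-01,  9.92025102e-01, -5.68035496e-06, -9.51151159e-06]), 'contact_force': array([ 0.07649947, -0.16651197,  0.27108925]), 'ft_torque': array([-0.00920508, -0.02946819, -0.01193366]), 'opening': 87.80640556839857}
```

View pics/top0.png

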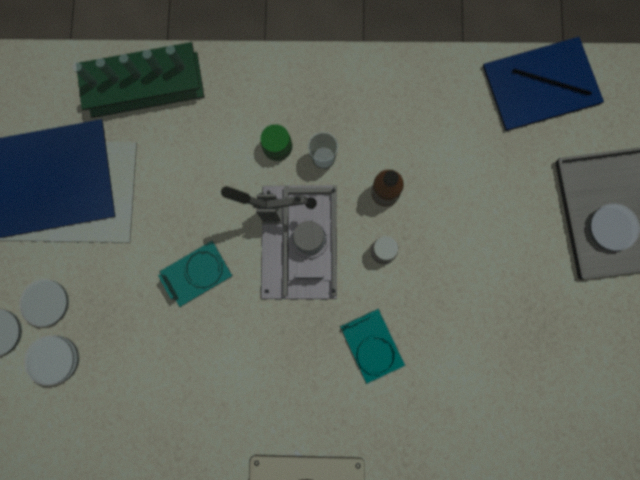

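View pics/side0.png

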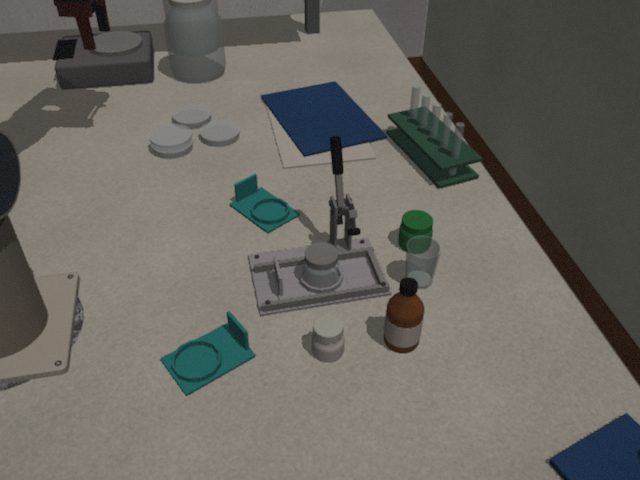

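The top view shows the stand at px (261–336, 187–299), the jar lid at (309,237), the push plate around (310,280) and the handle running from (268,203) to (230,193). The turquoise and green look-alikes are separate from it. I'll zoom in to get the pose.

```bash
cat > h.py <<'E'
import numpy as np,cv2
from scipy.spatial.transform import Rotation as R
from bench import arm
def proj(c,P):
    i=arm.camera_info(c); p=(np.atleast_2d(P)-i["eye"])@R.from_quat(i["orientation"]).as_matrix()
    return np.c_[i["fx"]*p[:,0]/p[:,2]+i["cx"], i["fy"]*p[:,1]/p[:,2]+i["cy"]]
def atz(c,u,v,z):
    i=arm.camera_info(c); r=R.from_quat(i["orientation"]).apply([(u-i["cx"])/i["fx"],(v-i["cy"])/i["fy"],1])
    return i["eye"]+r*(z-i["eye"][2])/r[2]
def cloud(c,d):
    i=arm.camera_info(c); v,u=np.mgrid[:480,:640]
    p=np.stack([(u-i["cx"])/i["fx"]*d,(v-i["cy"])/i["fy"]*d,d],-1)
    return p@R.from_quat(i["orientation"]).as_matrix().T+i["eye"]
E
python3 - <<'E'
from h import *
im=np.load("top0.npz")["im"]
crop=im[170:310,210:350]; big=cv2.resize(crop,None,fx=4.2,fy=4.2,interpolation=cv2.INTER_CUBIC)
cv2.imwrite("pics/topz.png",cv2.convertScaleAbs(big,alpha=1.3))
im=np.load("side0.npz")["im"]
crop=im[130:315,235:395]; big=cv2.resize(crop,None,fx=3.2,fy=3.2,interpolation=cv2.INTER_CUBIC)
cv2.imwrite("pics/sidez.png",cv2.convertScaleAbs(big,alpha=1.3))
d=np.load("top0.npz")["d"]; P=cloud("top",d)
# plate area
sub=P[180:305,215:345].reshape(-1,3); uv=np.stack(np.meshgrid(np.arange(215,345),np.arange(180,305)),-1).reshape(-1,2)
for lo,hi in((5,11),(11.5,17),(21,28),(50,60),(70,80),(112,190)):
    m=(sub[:,2]>lo)&(sub[:,2]<hi)&(sub[:,0]>300); s=sub[m]
    r=cv2.minAreaRect(s[:,:2].astype(np.float32)); print(lo,hi,m.sum(),r,np.median(s,0),s.min(0),s.max(0))
E
```

```text
5 11 3637 ((520.2107543945312, 65.9280014038086), (251.95770263671875, 262.14666748046875), 1.0872825384140015) [485.70364897  56.2358574    7.99352971] [393.27868708 -65.36066131   5.00229457] [646.12631109 198.62706425  10.99965642]
11.5 17 1470 ((519.71484375, 71.43452453613281), (228.09127807617188, 241.2410430908203), 0.923897385597229) [483.93078049  15.6868948   13.87057168] [405.43431982 -48.88916963  11.50227345] [635.45218757 191.63583612  16.98986178]
21 28 1186 ((521.9306640625, 23.332408905029297), (220.35752868652344, 140.9669647216797), 0.8987233638763428) [5.27714378e+02 4.02787068e-01 2.42806488e+01] [411.31091441 -48.83054385  21.02233924] [633.170008    94.40415486  27.98115943]
50 60 188 ((523.4344482421875, 20.57508087158203), (176.34783935546875, 89.50763702392578), 29.798355102539062) [450.76896426   4.69054659  54.66487756] [444.68728018 -26.007735    50.14455673] [586.64300668  92.38359441  59.96099363]
70 80 720 ((536.4990234375, 36.8765983581543), (128.37057495117188, 56.910179138183594), 67.94158172607422) [523.52874154   4.4153711   74.17075633] [494.25071308 -24.43788568  70.02328109] [586.97618152  96.93432721  79.96797858]
112 190 833 ((572.2799682617188, 60.12714385986328), (142.22373962402344, 38.23609161376953), 85.14159393310547) [573.58205763  67.60802103 127.79168242] [555.71564517 -11.40153099 112.08740377] [593.84590987 132.07213765 189.8763259 ]
```

View pics/topz.png

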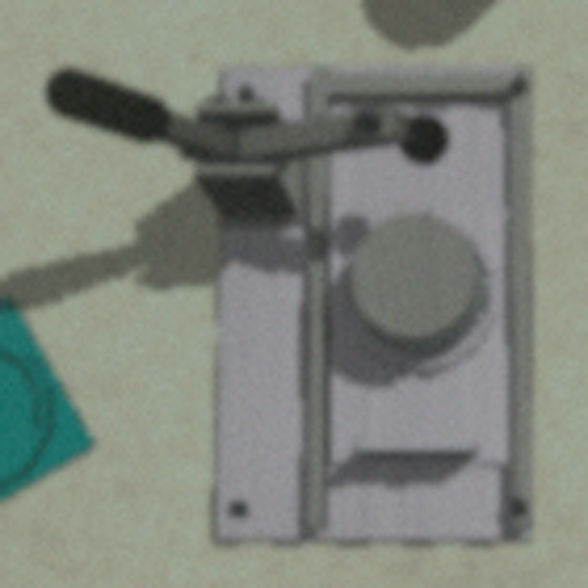

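View pics/sidez.png

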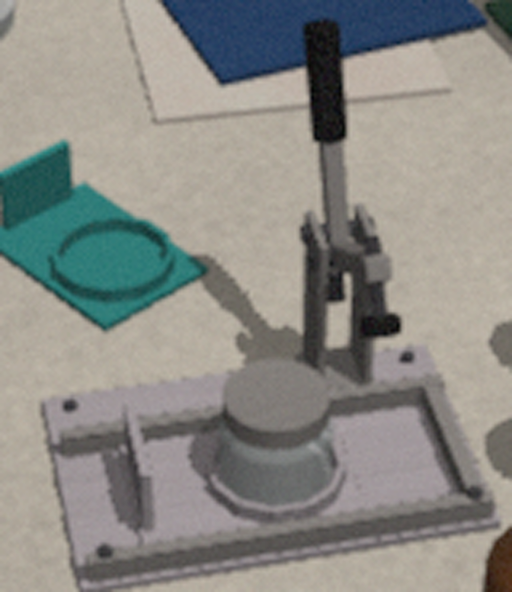

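```bash
cat >> h.py <<'E'
def S2W(s,P):  # s=x,y,yaw
    P=np.atleast_2d(np.asarray(P,float)); return R.from_euler('z',s[2]).apply(P)+[s[0],s[1],0]
E
python3 - <<'E'
from h import *
from scipy.optimize import least_squares
t=lambda u,v:(210+u/4.2,170+v/4.2); s=lambda u,v:(235+u/3.2,130+v/3.2)
O=[("top",(-170,-53,8),t(527,540)),("top",(-170,97,8),t(213,541)),("top",(60,97,8),t(220,68)),("top",(60,-53,24),t(530,68)),
("side",(-170,97,8),s(42,398)),("side",(-170,-53,0),s(82,588)),("side",(60,97,8),s(436,347)),("side",(60,-53,8),s(497,520))]
def f(p,cams=("top","side")): return np.concatenate([proj(c,S2W(p,P))[0]-q for c,P,q in O if c in cams])
for cams in (("top",),("side",),("top","side")):
    r=least_squares(f,[580,0,0],args=(cams,),x_scale=[1,1,.01]); print(cams,r.x,np.round(r.fun,1))
p=r.x
print("jar lid top", atz("top",210+417/4.2,170+276/4.2,74))
print("tip",S2W(p,(0,86+115*np.cos(1.134),110+115*np.sin(1.134))))
im=np.load("top0.npz")["im"].copy(); im2=np.load("side0.npz")["im"].copy()
for c,i in(("top",im),("side",im2)):
    for P in [(0,86+115*np.cos(1.134),110+115*np.sin(1.134)),(0,86,110),(-170,-53,8),(60,97,8),(0,0,114),(-170,97,8),(42,-44,24),(42,44,24),(-17,59,120),(17,59,120)]:
        q=proj(c,S2W(p,P))[0]; cv2.circle(i,tuple(int(round(k*8)) for k in q),8,(0,0,255),-1,shift=3)
cv2.imwrite("pics/o1.png",np.hstack([cv2.resize(im[170:310,210:350],(400,560)),cv2.resize(im2[130:315,235:395],(400,560))]))
for b in ("amber_bottle","beaker","white_jar"): pass
E
```

```text
('top',) [5.73583269e+02 4.27335094e+00 1.16137850e-02] [ 0.4  1.4 -0.7  0.7  0.2 -0.2  0.1 -1.9]
('side',) [ 5.80044352e+02  3.03795318e+00 -5.59046161e-03] [ 0.9 -1.8 -1.4  1.6 -1.3 -1.1  1.8  0.6]
('top', 'side') [5.77235798e+02 3.52029703e+00 3.64938034e-03] [ 0.1 -0.2 -0.9 -1.6  0.9 -2.3  0.8 -3.5 -1.1 -1.1 -2.7  2.3 -3.3 -1.2
  0.3  0.4]
jar lid top [521.52539367   1.58696698  74.        ]
tip [[576.74441235 138.16885729 214.20283271]]
```

View pics/o1.png

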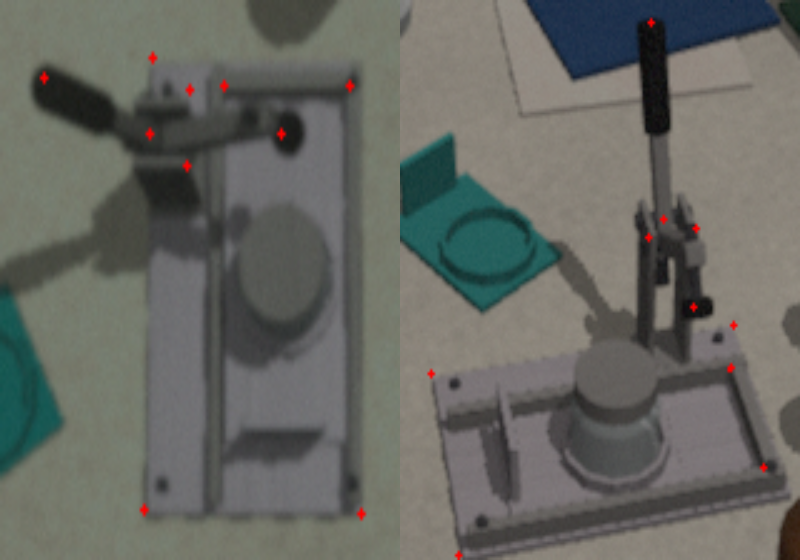

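The top-only fit overlays well: the pivot, foot and handle tip land on their parts. I'll use stand ≈ (575, 4, yaw 0.01). The jar is 53 mm short of home, which fits the stated 50–75 mm. Next I push the shuttle.

```bash
cat >> h.py <<'E'
s=np.array([575,4,0.010])
def W(x,y,z): return S2W(s,(x,y,z))[0]
Q1=(R.from_euler('z',s[2])*R.from_quat([0,1,0,0])).as_quat()
Qx=[(R.from_euler('z',s[2]+a)*R.from_quat([0,1,0,0])).as_quat() for a in (np.pi/2,-np.pi/2)]
E
python3 - <<'E'
from h import *
arm.command_gripper(0,force=20)
print([arm.ik(W(0,80,250),q) for q in Qx])
arm.movep(W(-166,0,200),Q1)
arm.line_to(W(-166,0,30),vel=150)
f0=arm.get_obs()["contact_force"]; print(f0,arm.get_obs()["t"])
x=-166
while x<-70:
    x+=4 if x<-96 else 1.5
    arm.line_to(W(x,0,30),vel=40)
    o=arm.get_obs(); f=o["contact_force"]-f0
    print(round(x,1),np.round(f,1),np.round(o["tool_pos"],1),round(o["t"],2))
    if -f[0]>18: break
im,d=arm.read_camera("top"); cv2.imwrite("pics/top1.png",cv2.resize(im[150:330,190:370],(600,600)))
im,d=arm.read_camera("side"); cv2.imwrite("pics/side1.png",cv2.resize(im[100:340,200:440],(600,600)))
E
```

```text
[None, array([ 1.24745604e-01,  3.27241312e-01,  1.70670606e+00, -4.44089210e-16,
        1.10764529e+00,  1.14745604e-01])]
[-0.24750893  0.01362596  0.1160807 ] 6.1583
-162 [ 0.7  0.6 -0.5] [413.9   2.4  30.5] 6.41
-158 [ 0.3 -0.  -0.3] [417.5   2.4  30.1] 6.66
-154 [0.2 0.4 0.3] [421.4   2.5  30. ] 6.91
-150 [ 0.3 -0.5 -0.7] [425.4   2.5  30. ] 7.16
-146 [ 0.5 -0.1 -1. ] [429.3   2.5  30. ] 7.41
-142 [ 0.4 -0.8 -0.3] [433.4   2.6  30. ] 7.66
-138 [ 0.7 -0.8 -0.5] [436.9   2.7  29.9] 7.91
-134 [-1.8  0.5 -2.4] [440.8   2.7  29.9] 8.16
-130 [-1.1  0.8 -1.5] [445.3   2.7  30. ] 8.41
-126 [-1.  -0.5 -1.7] [449.3   2.7  30. ] 8.66
-122 [-0.9  0.3 -1.5] [453.3   2.8  30. ] 8.91
-118 [-0.8 -0.7 -1.3] [457.3   2.8  30. ] 9.16
-114 [-1.4 -0.1 -1. ] [461.3   2.9  30. ] 9.41
-110 [-0.5  0.2 -1. ] [465.3   2.9  30. ] 9.66
-106 [-2.5  0.5 -1.4] [469.3   3.   30. ] 9.91
-102 [-1.   0.1 -1.1] [473.3   3.   30. ] 10.16
-98 [-1.   0.6 -1.7] [477.3   3.   30. ] 10.41
-94 [-1.5  0.7 -1.6] [481.3   3.1  30. ] 10.66
-92.5 [-1.7 -0.3 -1.5] [482.4   3.1  29.9] 10.91
-91.0 [-1.1 -0.5 -1.4] [484.3   3.1  30. ] 11.16
-89.5 [-1.1 -0.9 -1.4] [485.9   3.1  30. ] 11.41
-88.0 [-1.9 -0.  -1.7] [487.2   3.1  30. ] 11.66
-86.5 [-5.1 -0.6  1.7] [488.    3.1  30. ] 11.91
-85.0 [-8.9 -0.3  7.2] [488.    3.1  29.9] 12.16
-83.5 [-12.4  -0.1  10.3] [488.    3.2  29.8] 12.41
-82.0 [-16.   -0.4  14.1] [488.    3.2  29.6] 12.66
-80.5 [-20.2  -1.4  17.4] [487.9   3.2  29.5] 12.91
```

View pics/top1.png

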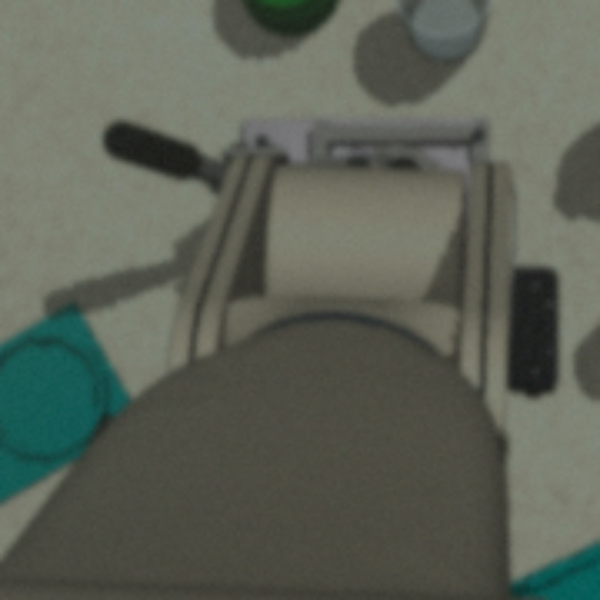

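View pics/side1.png

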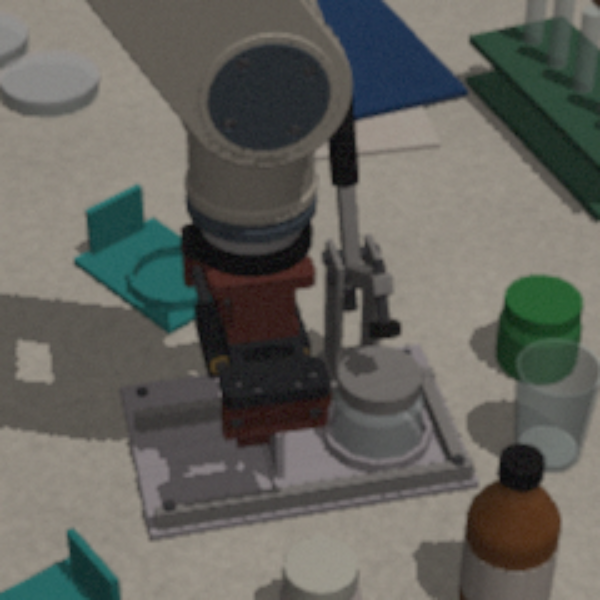

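The side view shows the jar under the foot and upright, and the shuttle's far edge at the stop. The hard force rise at tool x = 488 matches home (expected about 487). I'll retreat, check, and move in on the handle.

Run:
```python
from h import *
arm.line_to(W(-110,0,30),vel=100)
arm.line_to(W(-140,0,235),vel=200)
arm.movep(W(-60,70,250),Qx[1])
arm.line_to(W(0,72,240),vel=150)
arm.line_to(W(0,72,191),vel=100)
o=arm.get_obs();print(o["t"],o["tool_pos"],o["contact_force"])
im,d=arm.read_camera("top"); cv2.imwrite("pics/top2.png",cv2.resize(im[150:330,190:370],(600,600)))
im,d=arm.read_camera("side"); cv2.imwrite("pics/side2.png",cv2.resize(im[100:340,200:440],(600,600)))
```

```text
17.3417 [574.37327024  76.07128313 191.29623895] [ 0.29434015 -0.08380505 -0.00765502]
```

View pics/side2.png

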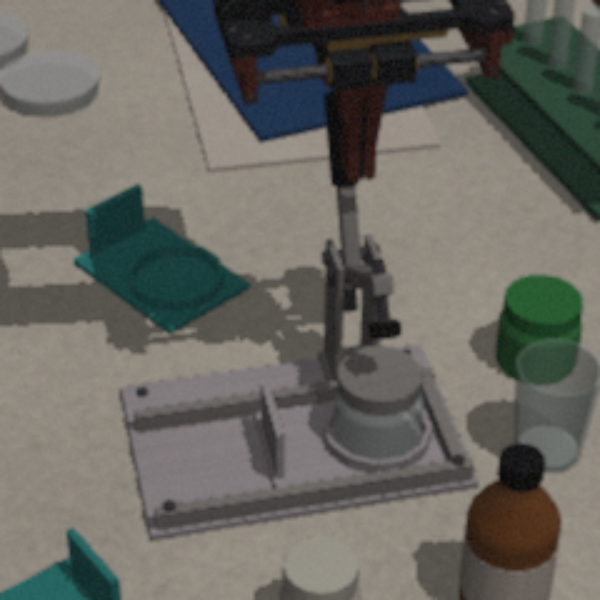

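View pics/top2.png

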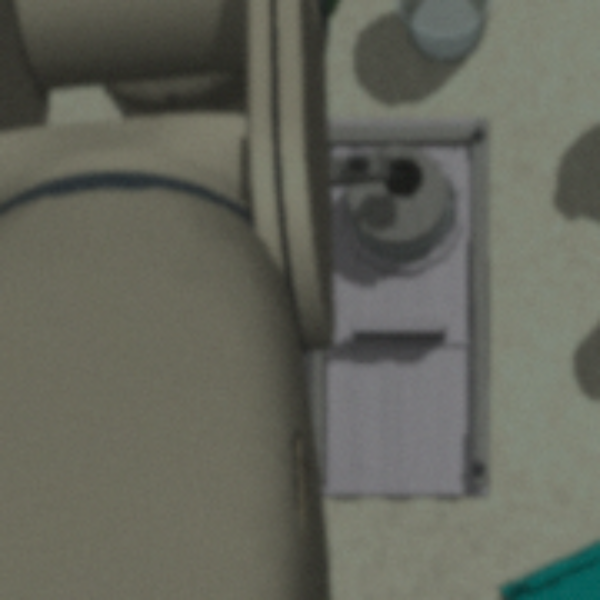

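Both views show the shuttle home: the lid is at (402,205) in the top crop, almost concentric with the foot at (403,177), allowing for parallax. The shut fingers line up with the grip. Now I push the handle.

Run:
```python
from h import *
j=atz("top",190+402*.3,150+205*.3,74); print("jar in stand",R.from_euler('z',-s[2]).apply(j-[s[0],s[1],0]))
f0=arm.get_obs()["contact_force"]
r=85
for v in np.r_[-0.1,np.arange(0,1.03,0.08),1.02]:
    e=1.134-v
    y=86+r*np.cos(e)-10*np.sin(e)-10; z=110+r*np.sin(e)+10*np.cos(e)
    arm.line_to(W(0,y,z),vel=60)
    o=arm.get_obs(); f=o["contact_force"]-f0
    print(round(v,2),np.round(f,1),np.round(o["tool_pos"],1),round(o["t"],2))
    if np.linalg.norm(f)>40: break
im,d=arm.read_camera("side"); cv2.imwrite("pics/side3.png",cv2.resize(im[100:340,200:440],(600,600)))
```

```text
jar in stand [-6.84875024 -3.824032   74.        ]
-0.1 [0.5 0.1 1.1] [574.   99.1 193.6] 17.98
0.0 [-0.1 -0.2  0.5] [574.  107.1 191.1] 18.27
0.08 [-0.7 -6.4  4. ] [574.  112.5 189.1] 18.53
0.16 [-0.7 -6.1  4.9] [573.9 118.8 186.2] 18.8
0.24 [-1.1 -5.5  5.3] [573.9 125.  182.9] 19.07
0.32 [-1.8 -3.6  6.9] [573.8 130.8 179.1] 19.33
0.4 [ 0.7 -3.6  5.9] [574.  136.3 174.7] 19.6
0.48 [ 0.2 -0.9  4. ] [573.9 141.4 169.9] 19.87
0.56 [ 1.1 -1.1  3.5] [573.8 146.1 164.6] 20.13
0.64 [ 0.7 -0.4  2. ] [573.3 150.3 158.7] 20.4
0.72 [-0.   0.5  0.1] [572.8 153.9 152.6] 20.67
0.8 [-0.2 -0.1  0.8] [573.1 157.1 146.8] 20.93
0.88 [ 0.  -0.6  1.3] [573.1 159.8 140.6] 21.2
0.96 [0.7 0.2 0.1] [573.1 162.  134.1] 21.47
1.02 [-0.  -0.   0.7] [573.2 163.3 129.3] 21.72
```

View pics/side3.png

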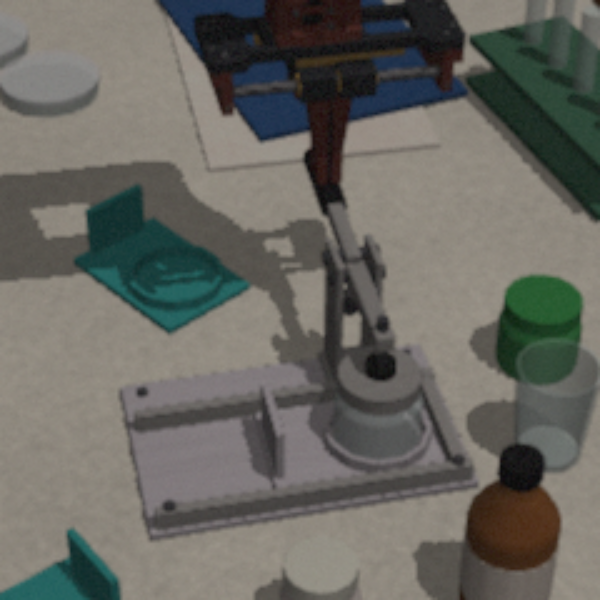

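The handle force fell to zero near 0.7, so it snapped over. The side view shows it down with the foot on the lid. I'll retreat and check everything, the shuttle gap in particular, since the rough lid estimate read −7 mm.

Run:
```python
from h import *
arm.line_to(W(0,155,260),vel=200)
arm.movep(W(-130,260,300),Qx[1])
o=arm.get_obs();print(o["t"],o["tool_pos"],o["contact_force"])
im,d=arm.read_camera("top"); np.savez("top4.npz",im=im,d=d); cv2.imwrite("pics/top4.png",cv2.convertScaleAbs(cv2.resize(im[170:310,210:350],(588,588),interpolation=cv2.INTER_CUBIC),alpha=1.3))
P=cloud("top",d)
m=(abs(P[...,2]-74)<3)&(abs(P[...,0]-570)<50)&(abs(P[...,1]-4)<40); q=P[m]
print("lid",m.sum(),q.min(0),q.max(0),cv2.minEnclosingCircle(q[:,:2].astype(np.float32)))
for b in ("amber_bottle","beaker","white_jar","jar","handle_tip","handle","foot"): print(b,[(np.round(r["point"]).tolist(),round(r["conf"],2)) for r in arm.look_for(b,"top")][:2])
im,d=arm.read_camera("side"); cv2.imwrite("pics/side4.png",cv2.convertScaleAbs(cv2.resize(im[130:315,235:395],(512,592),interpolation=cv2.INTER_CUBIC),alpha=1.3))
```

```text
23.2917 [442.73464409 262.44072085 299.29575918] [-0.17713439 -1.01118596 -0.12628473]
lid 461 [547.74694066 -23.53639112  71.03213496] [604.69115671  31.93949388  76.97793701] ((576.3526611328125, 4.043545722961426), 29.074811935424805)
amber_bottle [([579.0, 151.0, 126.0], 0.61)]
beaker [([572.0, 3.0, 84.0], 0.62), ([710.0, -20.0, 42.0], 0.57)]
white_jar [([500.0, -143.0, 61.0], 0.7)]
jar [([569.0, -1.0, 77.0], 0.73)]
handle_tip [([578.0, 153.0, 126.0], 0.89)]
handle [([572.0, 152.0, 122.0], 0.9)]
foot [([570.0, 3.0, 82.0], 0.5)]
```

View pics/top4.png

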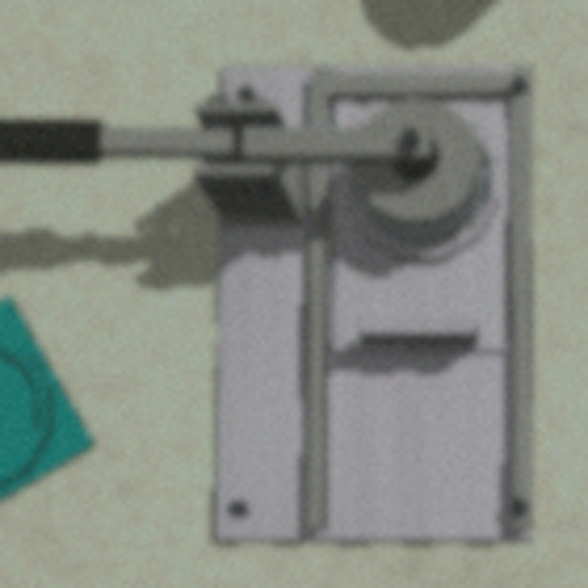

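View pics/side4.png

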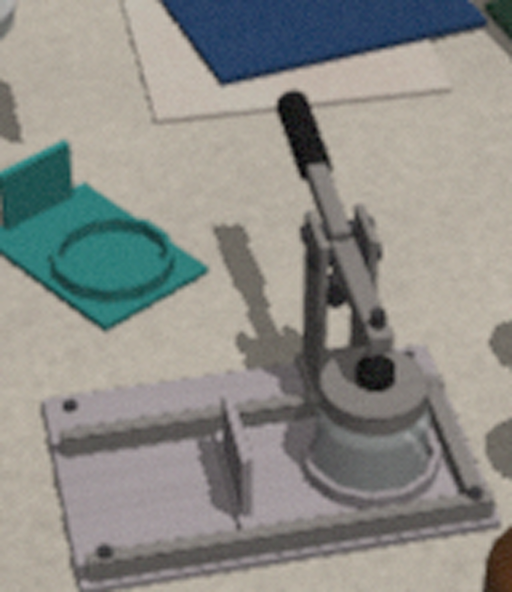

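Run:
```python
from h import *
I=lambda p:R.from_euler('z',-s[2]).apply(p-[s[0],s[1],0])
print("edge now (want -80)",I(atz("top",210+492/4.2,170+352/4.2,14)),"before",I(atz("top",210+490/4.2,170+463/4.2,14)))
print("stand near",I(atz("top",210+400/4.2,170+541/4.2,8)),"stop face",I(atz("top",210+420/4.2,170+99/4.2,24)))
P=cloud("top",np.load("top4.npz")["d"]).reshape(-1,3); Q=R.from_euler('z',-s[2]).apply(P-[s[0],s[1],0])
m=(Q[:,1]>105)&(Q[:,1]<205)&(abs(Q[:,0])<8)&(Q[:,2]>80); q=Q[m]
m2=q[:,1]>140; print(m.sum(),q[:,1].max(),np.polyfit(q[m2,1],q[m2,2],1),np.median(q[m2],0))
```

```text
edge now (want -80) [-80.50010393 -35.18124273  14.        ] before [-132.98443736  -34.6357582    14.        ]
stand near [-169.53515176    7.47940529    8.        ] stop face [39.36526985 -0.11479782 24.        ]
429 200.75087355183516 [7.89130186e-02 1.12133730e+02] [ -0.66146424 170.79790266 125.63857756]
```

The shuttle edge is at −80.5 mm (home is −80). The handle slope is 0.079 rad, which gives a joint value of about 1.05, locked. The lid is centred on the stand origin and the bystanders have not moved. Handing in.

Run:
```python
from bench import arm
print(arm.get_obs()["t"]); arm.hand_in()
```

```text
23.7417
the job is handed in; nothing more can be done
```

I pushed the shuttle home with the closed fingers, then pushed the clamp handle over its dead point into lock. I backed the arm clear and handed in at about 23.7 s. `hand_in` reports no verdict, so the result rests on the checks below.

**Last checks**
- **Shuttle:** its near edge is at −80.5 mm in the stand frame, where −80 is fully home. The push force rose hard to about 20 N against the stop with no further travel.
- **Handle:** its slope is about 0.08 rad, so the joint is near 1.05 (locked). The force at the grip fell to zero at about 0.7 as it snapped over.
- **Jar:** it is upright, with its lid centred within about 2 mm of the clamping point and the foot on it.
- **Bystanders:** the white jar and beaker are within about 4 mm of where they were. The bottle is where it was in the side view just after the handle was pushed.

**Checks that disagreed or were not made**
- **Rough jar reading:** an estimate from one picture before clamping put the jar 7 mm short. The depth and edge measurements afterwards did not confirm it.
- **Wrong network hits:** in the last top picture the bottle and beaker detectors' top hits were on the clamp. The bottle was not detected at all, so its position rests on the side view alone.
- **Foot force:** I could not measure it directly. I inferred it from the locked handle and from seeing the foot on the lid.

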